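# Nest the sampling dippers and shut their tray

## Robot

A 6-joint arm with a two-finger parallel gripper is mounted at the origin on the work surface. World frame = base frame: x ahead of the robot, y to its left, z up, the work surface at z = 0. Lengths are in m, angles in degrees, forces in N, time in s.
With the tool pointing down it reaches from about 0.25 to 0.725 m from the base axis. Payload 9.7 kg.
Tool frame: the origin (TCP) lies at the very end of the fingers, on their centre line; the grasp point (between the pads) lies 19 mm behind it (bot.hold_point_z is the distance from the TCP to the grasp point, in m); z points along the fingers, y is the line along which they close (so a half turn about z gives the same grasp; the last joint's range is limited). The gripper opens to 85 mm and grips with 20 to 120 N. Pads are 22 mm wide; open, the fingers measure 114 mm over their backs; the gripper's body (76 mm by 85 mm) begins 54 mm behind the grasp point. The pads swing forward as they close: fully open they stand 13 mm farther back than shut.
Start: joints at [-73.281, 4.979, 10.078, 95.1, 0, 90], TCP at [0.158, -0.527, 0.231] pointing down, gripper open.
Joint ranges: [-179.16, 179.16], [-48.56, 103.87], [-65.8, 70.77], [-126.05, 130.52], [-82.76, 87.17], [-180, 180]. Speed limits (degrees/s): [127.2, 127.2, 147.25, 180, 180, 180].

## Interface

Orientations are given as [roll, pitch, yaw] about the fixed x, y, z axes, in that order (R = Rz(yaw) Ry(pitch) Rx(roll)).
In Python, from workcell import bot gives the robot as it stands.
- The arm moves only by the tool play_rows, never from a script. Its argument "targets" is a list of rows, each an object with "grip": the closure in counts, from 0 (fully open) to 255 (shut); "linear": the shift along the world's x, y, z in cm, a list of three; "delta_rot": the turn, a rotation vector about the world's x, y, z in rad, a list of three. A call has 1 to 10 rows; each row is the pose to reach, as a shift and turn from the pose commanded when the call began; what a row does not reach only later rows make up. A row lasts 1/10 s, in which the tool goes at most 50 mm and 8.59 degrees, less where a joint would pass 70% of its speed; a pose out of reach is approached as far as the arm can. A call with a gripper value outside its range is refused whole. The fingers move at their own pace and stop on an object; "force" is the grip in N (left out, the last holds). Time passes only in rows, so rows that repeat a pose let the fingers close. It gives the time, the measured TCP pose, the force, the opening and the grip force at its end, in the units of the state.
- bot.get_obs(): the state, without advancing time (a new reading comes with each control period).
- bot.camera(name): name is "scene" or "top" or "wrist"; returns a dict with "color" (480x640x3 uint8, red, green, blue), "range_z" (480x640 float32, m along the optical axis (not along the pixel's ray), 0 where there is no reading), "fov_y" (degrees; the focal length in pixels is half the picture's height over the tangent of half this angle, whatever the lens; pixels are square), "cx", "cy" (the principal point, pixels), "world_to_cam" (4x4, takes a point from world to camera coordinates). Camera axes: x right, y up, looking along -z (the intrinsics and any distortion apply to the point x, -y, -z); pixel columns grow to the right and rows downward; lengths in m; the calibration is good to about 2 mm. A picture is of the moment at which its call begins.
- bot.job_done(): hands the job in; it is judged then, once.
Trained networks look in a picture, given as the dict that the camera call returned (one of the last four; its "shot" number tells which), for a name from the list of things; names that differ only in an ending like _2 or _b are one class to them, and where a whole thing is asked for, a point or a joint stands for the part that bears it (a point fixed in the world has none). Each returns a list of dicts, best first, with "conf" (0 to 1); they miss things now and then, are a little off and sometimes report something else, mostly with a low value. They report only what shows in the picture. A call takes as long as a camera call. They do not tell look-alikes from the thing itself.
- bot.search_frame(picture, target): "box" ([left, top, right, bottom] in pixels, round what is visible of it).
- bot.trace(picture, target): "pixels" (480x640 bool, what is visible of it) and "box" ([left, top, right, bottom] in pixels, round what is visible of it).
- bot.pinpoint(picture, target): "pixel" ([column, row] in pixels: a listed point, or the origin of a listed thing).
The state is a dict: "time": time; "q": joint angles; "qd": joint speeds; "joint_efforts": joint torques, N m; "ee_pos": TCP position; "tcp_rot": TCP orientation; "wrist_force": force on the tool from outside, world axes, zero at the start; "torque": the same for the moment, N m; "opening": finger opening in m; "grasp_force": force on a finger pad.
Only numpy, scipy, OpenCV 4.12 (cv2) and the standard library are available. Lean on these libraries where they do the work, as an engineer would, in place of code of your own. Each camera call takes 0.05 s, during which the arm holds its last target. There are 200 camera calls.

## Task

Put the set of sampling dippers away: nest the blue dipper inside the white one standing in the open tray and the orange one inside the blue, each upright and sitting on the floor of the next. Then push the tray gently, without slamming it, fully home under the riser with the nested set in it, and leave the other things on the bench where they are.

Things in the scene. Friction and masses are not known exactly. Their poses are not given: they have to be found in the camera images.
- large: White plastic round cup, 100 mm outer diameter, 60 mm tall, wall 3, floor 4, with one upright strap handle at its own +x side, its top 105 mm above the underside (45 above the rim), 20 mm wide (along y), 6 thick (along x), outer face flush with the cup's outside. Origin: centre of the underside; z up the cup's axis. About 160 g. Stands loose in the open tray.
- medium: Blue plastic round cup, 74 mm outer diameter, 54 mm tall, wall 3, floor 4, with one upright strap handle at its own +x side, its top 99 mm above the underside (45 above the rim), 20 mm wide (along y), 6 thick (along x), outer face flush with the cup's outside. Origin: centre of the underside; z up the cup's axis. About 110 g, varies. Stands loose on the bench, left or right of the tray.
- small: Orange plastic round cup, 50 mm outer diameter, 48 mm tall, wall 3, floor 4, with one upright strap handle at its own +x side, its top 93 mm above the underside (45 above the rim), 20 mm wide (along y), 6 thick (along x), outer face flush with the cup's outside. Origin: centre of the underside; z up the cup's axis. About 80 g, varies. Stands loose on the bench on the other side.
- riser_front (a point): Middle of the lower front edge of the top slab of the white fixed bench riser, 130 mm above the bench; +x points straight back into the riser. The riser is 280 mm deep, 260 wide; slab from 130 to 155 mm above the bench, a grey box on it. The tray slides along x under the slab; shut, its front panel is flush with this edge, so an upright gripper hits the slab before the tray is home.
- tray (a joint): How far the tray is open, in m: 0 = fully home against its stop, about 0.21 to 0.24 at the start. Friction about 2 N plus light damping; it stays where it is left, no latch; things in it ride along if it is moved smoothly.
- tray_front (a point): Centre of the outer (robot-side) face of the tray's light wood front panel, 37 mm above the bench; panel 220 mm wide, 4 to 70 mm above the bench, 12 thick, with a flat black mark. Moves with the tray; axes as the riser's (shuts along +x).
- tray_floor (a point): Point on the tray's floor (upper side, 12 mm above the bench), mid-width, 20 mm behind the outer face of the front panel. Tray 250 mm long (x), 200 wide (y); aluminium side and back walls reach 55 mm above the bench. Moves with the tray; axes as the riser's.
- wash_bottle: White wash bottle with a red spout, 66 mm diameter, 200 mm tall, origin under its centre. Bystander.
- cork_ring: Cork flask ring, 90 mm outer diameter, 28 mm tall, origin under its centre. Bystander.
- dish: Low glass dish, 90 mm diameter, 22 mm tall, origin under its centre. Bystander.
- spatula: Spatula lying on the bench, 190 mm long, along its x. Bystander.
Not all that is in view belongs to the job. Of the things that look like the medium, take the one that is farthest to the robot's left at the start.

How it is judged:
By the outcome, as a careful person would: the job done as asked, in the order asked, and still so for the second after the job is handed in, with the robot touching nothing.
It also fails if it takes over 72 s, if anything falls off the work surface, if the arm or the gripper's body presses on something with over 40 N, if the wrist force passes 120 N, or if a joint passes its speed limit or range.

## Working session

There is one attempt and no reset: what is moved stays moved. The work goes in short steps, Python scripts to look and compute and a tool call to move; the robot and the scene stay as the last step left them, time stands still between calls to the robot, and variables do not carry over. Pictures are saved under pics/ and viewed, at most 10 in all, crops included, and the job is handed in when it is done.

Besides the shell and the picture viewer there is one more tool, called after ">>>" by a JSON object that holds its "op" and its "data". play_rows: Moves the arm, as the interface text tells. Its arguments: {"type":"object","properties":{"targets":{"type":"array","items":{"type":"object","properties":{"grip":{"type":"number"},"linear":{"type":"array","items":{"type":"number"}},"delta_rot":{"type":"array","items":{"type":"number"}}}}},"force":{"type":"number"}},"required":["targets"]}

```bash
mkdir -p pics; ls; cat > h.py <<'E'
import numpy as np, cv2
from workcell import bot
def f(c): return 240/np.tan(np.radians(c["fov_y"])/2)
def cloud(c):
    z=c["range_z"].astype(float); v,u=np.mgrid[:480,:640]; k=f(c)
    P=np.stack([(u-c["cx"])/k*z,-(v-c["cy"])/k*z,-z,np.ones_like(z)],-1)
    W=P@np.linalg.inv(c["world_to_cam"]).T
    W[z==0]=np.nan
    return W[...,:3]
def proj(c,p):
    q=c["world_to_cam"]@np.append(p,1); k=f(c)
    return c["cx"]+k*q[0]/-q[2], c["cy"]-k*q[1]/-q[2]
def save(c,n): cv2.imwrite("pics/"+n,c["color"][...,::-1])
E
cat > a.py <<'E'
from h import *
for n in ("scene","top"):
    c=bot.camera(n); save(c,n+"0.png"); W=cloud(c)
    print(n,c["fov_y"],c["cx"],c["cy"],[k for k in c])
    for t in ("large","medium","small","tray_front","wash_bottle","cork_ring","dish","spatula"):
        for d in bot.trace(c,t)[:4]:
            p=W[d["pixels"]]; p=p[~np.isnan(p[:,0])]
            print(t,round(d["conf"],2),np.round(d["box"]),np.round(np.percentile(p,[2,50,98],axis=0),3).tolist() if len(p) else None)
    for t in ("riser_front","tray_front","tray_floor"):
        for d in bot.pinpoint(c,t)[:1]:
            x,y=np.round(d["pixel"]).astype(int); print(t,d["conf"],x,y,W[y,x])
print(bot.get_obs())
E
python3 a.py
```

```text
pics
scene 50.468449139254744 311.3481023266365 245.5546930138161 ['color', 'range_z', 'fov_y', 'cx', 'cy', 'world_to_cam', 'shot']
large 0.87 [294. 254. 329. 294.] [[0.528, -0.011, 0.013], [0.567, 0.04, 0.051], [0.626, 0.086, 0.11]]
large 0.73 [363. 237. 394. 264.] [[0.607, 0.238, 0.006], [0.637, 0.28, 0.027], [0.69, 0.308, 0.034]]
large 0.6 [216. 354. 251. 417.] [[0.691, -0.395, 0.006], [0.729, -0.374, 0.106], [0.745, -0.339, 0.19]]
medium 0.88 [336. 207. 360. 246.] [[0.495, 0.221, 0.001], [0.53, 0.265, 0.033], [0.567, 0.296, 0.091]]
medium 0.88 [231. 239. 256. 269.] [[0.32, -0.059, 0.003], [0.372, -0.033, 0.038], [0.394, 0.012, 0.094]]
medium 0.85 [282. 202. 310. 234.] [[0.304, 0.15, -0.002], [0.365, 0.192, 0.033], [0.407, 0.228, 0.091]]
small 0.85 [193. 308. 213. 342.] [[0.428, -0.322, -0.0], [0.487, -0.293, 0.031], [0.511, -0.261, 0.09]]
small 0.61 [296. 254. 328. 293.] [[0.528, -0.011, 0.013], [0.567, 0.039, 0.05], [0.626, 0.086, 0.111]]
tray_front 0.72 [254. 238. 339. 319.] [[0.464, -0.086, 0.008], [0.496, -0.013, 0.031], [0.629, 0.121, 0.071]]
tray_front 0.47 [336. 181. 388. 
[... 2754 characters left out ...]
645 0.02639019 0.01090254]
{'time': 1.2, 'q': array([-7.32805726e+01,  4.97967150e+00,  1.00759201e+01,  9.50983775e+01,
        6.27489643e-04,  8.99984574e+01]), 'qd': array([-0.02535297,  0.07493846,  0.04031619,  0.08212979, -0.05984876,
       -0.00210621]), 'joint_efforts': array([ 8.33334980e-04, -5.20104003e+01,  4.64857006e+01,  1.96232992e-03,
        6.59862326e-05, -4.38565110e-06]), 'ee_pos': array([ 0.15822761, -0.52674027,  0.23125618]), 'tcp_rot': array([-1.79997871e+02, -6.27546960e-04,  1.67209700e+01]), 'wrist_force': array([-0.45752392, -0.53554253, -0.13986603]), 'torque': array([-0.03031888,  0.05892662,  0.08640152]), 'grasp_force': 0.0, 'opening': 0.08544876783353916}
```

```bash
python3 - <<'E'
import cv2
a=cv2.imread("pics/top0.png")[150:350,220:530];cv2.imwrite("pics/c1.png",cv2.resize(a,None,fx=2.55,fy=2.55,interpolation=cv2.INTER_CUBIC))
a=cv2.imread("pics/scene0.png")[170:430,180:440];cv2.imwrite("pics/c2.png",cv2.resize(a,None,fx=2.3,fy=2.3,interpolation=cv2.INTER_CUBIC))
E
```

```text
(no output)
```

View pics/c1.png

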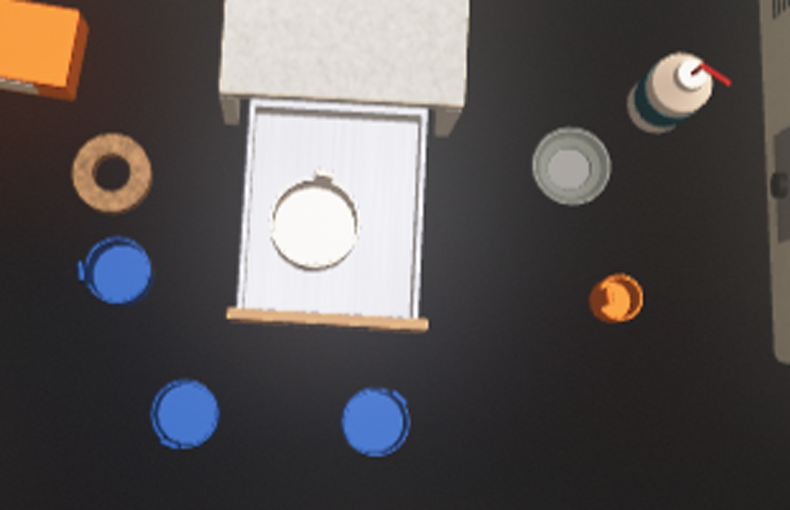

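View pics/c2.png

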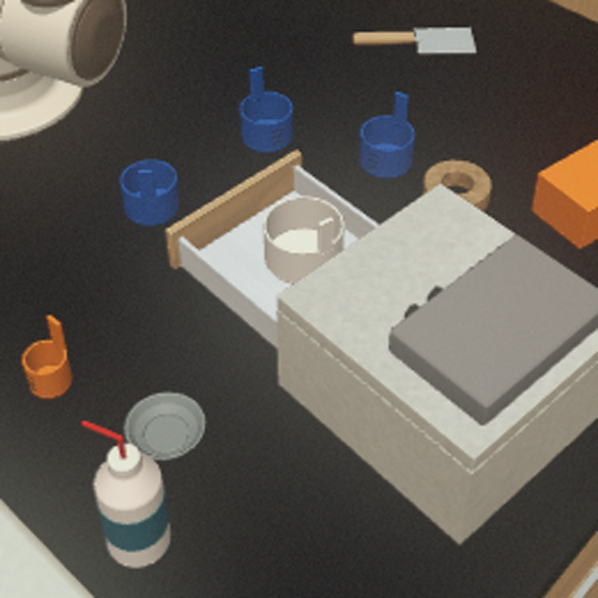

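Candidates for the medium in the top picture are the blue cups at (265,256), (293,313) and (367,315). The first is at y≈0.26, farthest to the robot's left, so I take that one. The crop shows it with its handle on the far-left side. The white cup's handle points to the riser, and the orange cup stands at (461,268) on the right.

```bash
cat > b.py <<'E'
from h import *
from scipy.optimize import least_squares
S={"large":((.575,.038),.012,.05,.060,.105),"medium":((.53,.262),0,.037,.054,.099),"small":((.485,-.298),0,.025,.048,.093)}
def fit(P,name,c0=None,z0=None):
    c,zz,r,h,top=S[name]; c=c0 or c; zz=zz if z0 is None else z0
    Q=P[(np.hypot(P[:,0]-c[0],P[:,1]-c[1])<r+.025)]
    H=Q[(Q[:,2]>zz+h+.012)&(Q[:,2]<zz+top+.008)]
    B=Q[(Q[:,2]>zz+.012)&(Q[:,2]<zz+h+.004)]
    # wall points: either outside (r) or inside (r-3mm): cost = distance to shell
    def res(p):
        d=np.hypot(B[:,0]-p[0],B[:,1]-p[1]); return np.clip(np.minimum(abs(d-r),abs(d-r+.003)),0,.012)
    s=least_squares(res,c,loss="soft_l1",f_scale=.002)
    m=np.median(H[:,:2],0) if len(H) else np.array([np.nan]*2); v=m-s.x
    print(name,"ctr",np.round(s.x,4),"n",len(B),"rms",round(float(np.sqrt(np.mean(s.fun**2))),4),"handle",np.round(m,4),len(H),"R",round(float(np.hypot(*v)),4),"az",round(float(np.degrees(np.arctan2(v[1],v[0]))),1), "top",np.round(np.percentile(H[:,2],95),4) if len(H) else None)
    return s.x,m
def pts(*cams):
    P=np.concatenate([cloud(bot.camera(n)).reshape(-1,3) for n in cams]); return P[~np.isnan(P[:,0])]
E
python3 - <<'E'
from b import *
for cams in (("scene",),("top",)):
    P=pts(*cams)
    for n in S: fit(P,n)
    # panel top edge
    Q=P[(P[:,2]>.062)&(P[:,2]<.078)&(P[:,0]>.44)&(P[:,0]<.5)&(abs(P[:,1]-.02)<.09)]
    print("panel",len(Q),np.polyfit(Q[:,1],Q[:,0],1), np.percentile(Q[:,0]-np.polyval(np.polyfit(Q[:,1],Q[:,0],1),Q[:,1]),[5,95]))
    Q=P[(P[:,2]>.1)&(P[:,2]<.18)&(abs(P[:,1])<.11)&(P[:,0]>.64)&(P[:,0]<.75)]
    b=[(y,np.percentile(Q[abs(Q[:,1]-y)<.008][:,0],2)) for y in np.arange(-.1,.11,.025)]
    print("riser",np.polyfit(*np.array(b).T,1))
E
```

```text
large ctr [0.5765 0.0379] n 743 rms 0.0021 handle [0.6233 0.0244] 68 R 0.0487 az -16.0 top 0.1186
medium ctr [0.5302 0.258 ] n 461 rms 0.0016 handle [0.5279 0.2902] 53 R 0.0323 az 94.1 top 0.0999
small ctr [ 0.4858 -0.2973] n 345 rms 0.001 handle [ 0.4889 -0.2773] 56 R 0.0202 az 81.4 top 0.0943
panel 255 [0.08995108 0.46896261] [-0.00697472  0.0057057 ]
riser [0.08435285 0.6939478 ]
large ctr [0.5729 0.0395] n 255 rms 0.0028 handle [0.6172 0.0283] 29 R 0.0457 az -14.1 top 0.1202
medium ctr [0.525  0.2581] n 183 rms 0.0017 handle [0.5208 0.2918] 28 R 0.0339 az 97.0 top 0.1027
small ctr [ 0.4832 -0.2965] n 150 rms 0.001 handle [ 0.4816 -0.2723] 33 R 0.0243 az 93.9 top 0.0973
panel 285 [0.0843124  0.46351245] [-0.00543471  0.00570051]
riser [0.08305918 0.68914277]
```

>>> {"op": "play_rows", "data": {"targets": [{"grip": 0,"linear": [2,4.5,1]},{"grip": 0,"linear": [4,9,1]},{"grip": 0,"linear": [6,13.5,1]},{"grip": 0,"linear": [8,18,1]},{"grip": 0,"linear": [10,22.5,1]},{"grip": 0,"linear": [12,27,1]},{"grip": 0,"linear": [14,31.5,1]},{"grip": 0,"linear": [16,36,1]},{"grip": 0,"linear": [18,40.5,1]},{"grip": 0,"linear": [20,45,1]}]}}

```text
validation failed for argument at $.ta...
```

>>> {"op": "play_rows", "data": {"targets": [{"grip": 0,"linear": [2.0,4.5,1.0],"delta_rot": [0.0,0.0,-0.05]},{"grip": 0,"linear": [4.0,9.0,1.0],"delta_rot": [0.0,0.0,-0.1]},{"grip": 0,"linear": [6.0,13.5,1.0],"delta_rot": [0.0,0.0,-0.15]},{"grip": 0,"linear": [8.0,18.0,1.0],"delta_rot": [0.0,0.0,-0.2]}]}}

```text
time: 1.7
ee_pos: [0.2385, -0.3451, 0.2413]
tcp_rot: [180.0, -0.0, 5.1]
wrist_force: [0.9, -0.2, 1.1]
opening: 0.0856
grasp_force: 0.0
```

```bash
python3 -c "
from h import *
o=bot.get_obs();print(o['time'],o['q'],o['ee_pos'],o['tcp_rot'])"
```

```text
1.7 [-5.53612905e+01 -1.25041135e+01 -5.34921514e+00  9.71316235e+01
  6.13678197e-03  1.19545073e+02] [ 0.23845883 -0.34511291  0.24127205] [ 1.79982778e+02 -1.68158376e-02  5.09363987e+00]
```

>>> {"op": "play_rows", "data": {"targets": [{"grip": 0,"linear": [2.0,4.5,1.0],"delta_rot": [0.0,0.0,0.15]},{"grip": 0,"linear": [4.0,9.0,1.0],"delta_rot": [0.0,0.0,0.3]},{"grip": 0,"linear": [6.0,13.5,1.0],"delta_rot": [0.0,0.0,0.45]},{"grip": 0,"linear": [8.0,18.0,1.0],"delta_rot": [0.0,0.0,0.6]},{"grip": 0,"linear": [10.0,22.5,1.0],"delta_rot": [0.0,0.0,0.75]},{"grip": 0,"linear": [12.0,27.0,1.0],"delta_rot": [0.0,0.0,0.9]},{"grip": 0,"linear": [14.0,31.5,1.0],"delta_rot": [0.0,0.0,1.05]},{"grip": 0,"linear": [16.0,36.0,1.0],"delta_rot": [0.0,0.0,1.2]},{"grip": 0,"linear": [18.0,40.5,1.0],"delta_rot": [0.0,0.0,1.35]},{"grip": 0,"linear": [20.0,45.0,1.0],"delta_rot": [0.0,0.0,1.5]}]}}

```text
time: 2.7
ee_pos: [0.4386, 0.1055, 0.2516]
tcp_rot: [179.9, -0.0, 91.6]
wrist_force: [1.2, 0.2, -0.4]
opening: 0.0851
grasp_force: 0.0
```

>>> {"op": "play_rows", "data": {"targets": [{"grip": 0,"linear": [2.0,4.5,0.0],"delta_rot": [0.0,0.0,0.15]},{"grip": 0,"linear": [4.0,9.0,0.0],"delta_rot": [0.0,0.0,0.3]},{"grip": 0,"linear": [6.0,13.0,0.0],"delta_rot": [0.0,0.0,0.45]},{"grip": 0,"linear": [8.0,15.0,0.0],"delta_rot": [0.0,0.0,0.6]},{"grip": 0,"linear": [8.0,15.0,0.0],"delta_rot": [0.0,0.0,0.75]},{"grip": 0,"linear": [8.0,15.0,0.0],"delta_rot": [0.0,0.0,0.9]},{"grip": 0,"linear": [8.0,15.0,0.0],"delta_rot": [0.0,0.0,1.05]},{"grip": 0,"linear": [8.0,15.0,0.0],"delta_rot": [0.0,0.0,1.2]},{"grip": 0,"linear": [8.0,15.0,0.0],"delta_rot": [0.0,0.0,1.35]},{"grip": 0,"linear": [8.0,15.0,0.0],"delta_rot": [0.0,0.0,1.5]}]}}

```text
time: 3.7
ee_pos: [0.5182, 0.2533, 0.2512]
tcp_rot: [-180.0, -0.0, 177.5]
wrist_force: [0.9, 0.5, -0.4]
opening: 0.0853
grasp_force: 0.0
```

```bash
python3 - <<'E'
from b import *
o=bot.get_obs();print(o['time'],o['q'],o['ee_pos'],o['tcp_rot'])
c=bot.camera("wrist"); save(c,"w1.png"); print(np.linalg.inv(c["world_to_cam"]).round(3))
P=cloud(c).reshape(-1,3);P=P[~np.isnan(P[:,0])]
print(len(P),P[P[:,2]<.02].mean(0)); fit(P,"medium")
E
```

```text
3.7 [ 2.60474897e+01  9.27147262e+00  1.70440707e+01  9.77796738e+01
 -1.22515626e-03  2.85432297e+01] [0.51820088 0.25326857 0.25124358] [-1.79995543e+02 -5.63029467e-03  1.77504260e+02]
[[ 0.044 -0.954 -0.297  0.441]
 [ 0.999  0.042  0.014  0.257]
 [-0.001 -0.297  0.955  0.394]
 [ 0.     0.     0.     1.   ]]
305928 [0.52342025 0.27407116 0.00235432]
medium ctr [0.5246 0.2582] n 2344 rms 0.0009 handle [0.5198 0.2916] 313 R 0.0337 az 98.3 top 0.1001
```

View pics/w1.png

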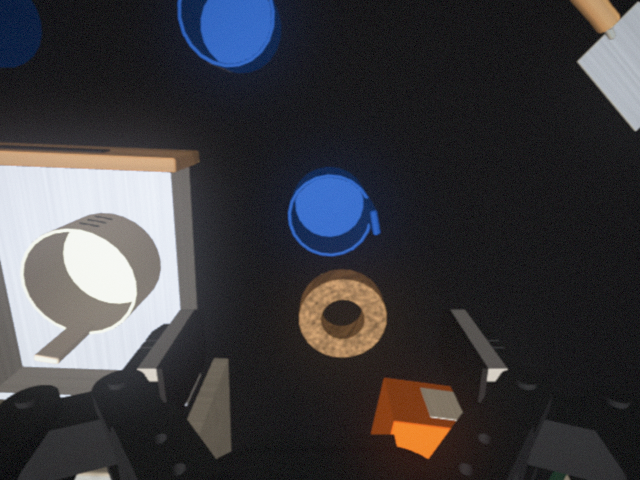

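The wrist picture shows the chosen blue cup at (330,215), with its handle at (375,221). The cork ring is beside it at (343,315). The depth fit agrees with the top camera, so I go for the handle.

>>> {"op": "play_rows", "data": {"targets": [{"grip": 0,"linear": [0.2,3.8,-2.0],"delta_rot": [0.0,0.0,0.1]},{"grip": 0,"linear": [0.2,3.8,-6.0],"delta_rot": [0.0,0.0,0.185]},{"grip": 0,"linear": [0.2,3.8,-10.0],"delta_rot": [0.0,0.0,0.185]},{"grip": 0,"linear": [0.2,3.8,-14.0],"delta_rot": [0.0,0.0,0.185]},{"grip": 0,"linear": [0.2,3.8,-17.0],"delta_rot": [0.0,0.0,0.185]},{"grip": 0,"linear": [0.2,3.8,-18.7],"delta_rot": [0.0,0.0,0.185]},{"grip": 160,"linear": [0.2,3.8,-18.7],"delta_rot": [0.0,0.0,0.185]},{"grip": 160,"linear": [0.2,3.8,-18.7],"delta_rot": [0.0,0.0,0.185]},{"grip": 160,"linear": [0.2,3.8,-18.7],"delta_rot": [0.0,0.0,0.185]},{"grip": 160,"linear": [0.2,3.8,-18.7],"delta_rot": [0.0,0.0,0.185]}], "force": 30}}

```text
time: 4.75
ee_pos: [0.5209, 0.2916, 0.0658]
tcp_rot: [180.0, 0.1, -172.3]
wrist_force: [0.5, 1.0, -0.3]
opening: 0.0322
grasp_force: 0.0
```

```bash
python3 - <<'E'
from b import *
o=bot.get_obs();print(o['time'],o['ee_pos'],o['tcp_rot'],o['opening'])
c=bot.camera("wrist"); save(c,"w2.png")
P=cloud(c).reshape(-1,3);P=P[~np.isnan(P[:,0])]
fit(P,"medium")
E
```

```text
4.75 [0.52091132 0.2916278  0.06583004] [ 1.79951778e+02  1.17861641e-01 -1.72286325e+02] 0.03219045244416829
medium ctr [0.5277 0.2594] n 11223 rms 0.0005 handle [0.5132 0.2923] 7463 R 0.0359 az 113.8 top 0.1049
```

View pics/w2.png

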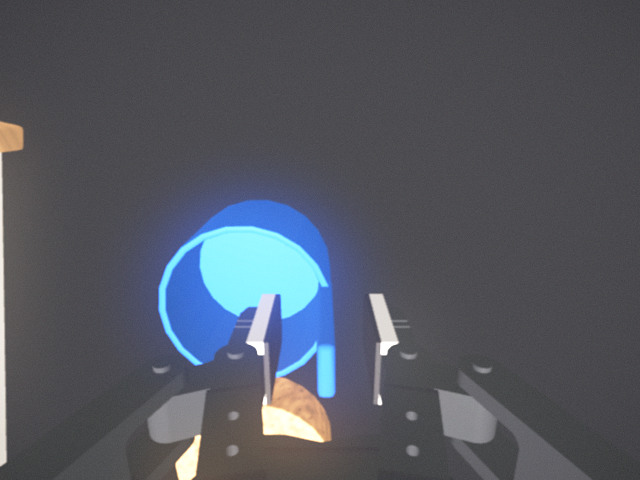

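The handle at (326,370) is centred between the pads, which are at (267,345) and (380,345). I close.

>>> {"op": "play_rows", "data": {"targets": [{"grip": 255,"linear": [0.0,0.0,0.0],"delta_rot": [0.0,0.0,0.0]},{"grip": 255,"linear": [0.0,0.0,0.0],"delta_rot": [0.0,0.0,0.0]},{"grip": 255,"linear": [0.0,0.0,0.0],"delta_rot": [0.0,0.0,0.0]},{"grip": 255,"linear": [0.0,0.0,0.0],"delta_rot": [0.0,0.0,0.0]},{"grip": 255,"linear": [0.0,0.0,0.0],"delta_rot": [0.0,0.0,0.0]}], "force": 40}}

```text
time: 5.3
ee_pos: [0.5202, 0.2913, 0.0643]
tcp_rot: [180.0, -0.0, -172.3]
wrist_force: [0.1, 0.2, -0.1]
opening: 0.0055
grasp_force: 43.0
```

>>> {"op": "play_rows", "data": {"targets": [{"grip": 255,"linear": [0.0,0.0,0.5],"delta_rot": [0.0,0.0,0.0]},{"grip": 255,"linear": [0.0,0.0,2.0],"delta_rot": [0.0,0.0,0.0]},{"grip": 255,"linear": [0.0,0.0,5.0],"delta_rot": [0.0,0.0,0.0]},{"grip": 255,"linear": [0.0,0.0,8.0],"delta_rot": [0.0,0.0,0.0]},{"grip": 255,"linear": [0.0,0.0,10.0],"delta_rot": [0.0,0.0,0.0]},{"grip": 255,"linear": [0.0,0.0,10.5],"delta_rot": [0.0,0.0,0.0]},{"grip": 255,"linear": [0.0,0.0,10.5],"delta_rot": [0.0,0.0,0.0]}], "force": 40}}

```text
time: 6.0
ee_pos: [0.5206, 0.2915, 0.1704]
tcp_rot: [180.0, 0.1, -172.3]
wrist_force: [0.2, 1.0, -1.5]
opening: 0.005
grasp_force: 42.9
```

```bash
python3 - <<'E'
from b import *
o=bot.get_obs();print(o['time'],o['ee_pos'],o['tcp_rot'],o['opening'],o['grasp_force'],o['wrist_force'])
c=bot.camera("wrist"); save(c,"w3.png")
P=cloud(c).reshape(-1,3);P=P[~np.isnan(P[:,0])]
fit(P,"medium",(.528,.259),.103)
Q=P[(np.hypot(P[:,0]-.528,P[:,1]-.259)<.045)&(P[:,2]>.05)]
print(np.percentile(Q[:,2],[1,5,50]))
E
```

```text
6.0 [0.52062186 0.29145507 0.17041653] [ 1.79963123e+02  1.00865700e-01 -1.72254227e+02] 0.005008429153630986 42.86024451255798 [ 0.15240781  0.98936869 -1.48114941]
medium ctr [0.5279 0.2583] n 10779 rms 0.0005 handle [0.5122 0.291 ] 5770 R 0.0363 az 115.6 top 0.2084
[0.10977598 0.11044132 0.22111881]
```

View pics/w3.png

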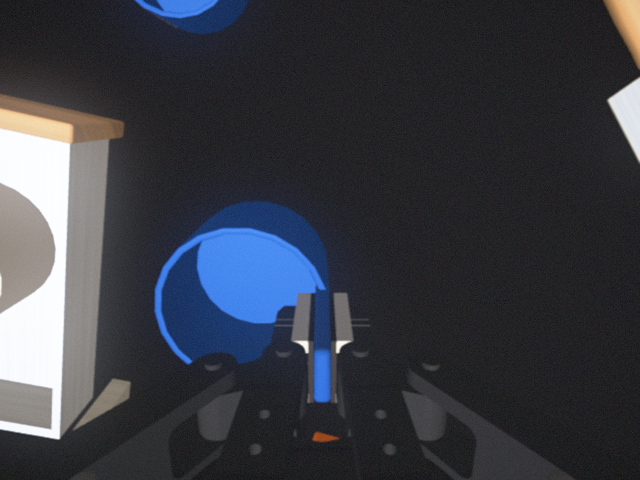

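>>> {"op": "play_rows", "data": {"targets": [{"grip": 255,"linear": [0.2,-1.0,0.5],"delta_rot": [0.0,0.0,0.12]},{"grip": 255,"linear": [0.4,-3.0,1.0],"delta_rot": [0.0,0.0,0.26]},{"grip": 255,"linear": [0.6,-5.0,1.0],"delta_rot": [0.0,0.0,0.4]},{"grip": 255,"linear": [0.8,-7.0,1.0],"delta_rot": [0.0,0.0,0.54]},{"grip": 255,"linear": [1.0,-9.0,1.0],"delta_rot": [0.0,0.0,0.68]},{"grip": 255,"linear": [1.2,-11.0,1.0],"delta_rot": [0.0,0.0,0.82]},{"grip": 255,"linear": [1.4,-13.0,1.0],"delta_rot": [0.0,0.0,0.96]},{"grip": 255,"linear": [1.6,-15.0,1.0],"delta_rot": [0.0,0.0,1.1]},{"grip": 255,"linear": [1.8,-17.0,1.0],"delta_rot": [0.0,0.0,1.24]},{"grip": 255,"linear": [2.0,-18.0,1.0],"delta_rot": [0.0,0.0,1.38]}]}}

```text
time: 7.05
ee_pos: [0.5396, 0.1097, 0.1777]
tcp_rot: [179.9, -0.1, -92.9]
wrist_force: [-0.4, -0.6, -1.2]
opening: 0.0057
grasp_force: 42.8
```

>>> {"op": "play_rows", "data": {"targets": [{"grip": 255,"linear": [0.0,0.0,0.0],"delta_rot": [0.0,0.0,0.13]},{"grip": 255,"linear": [0.0,0.0,0.0],"delta_rot": [0.0,0.0,0.25]},{"grip": 255,"linear": [0.0,0.0,0.0],"delta_rot": [0.0,0.0,0.36]},{"grip": 255,"linear": [0.0,0.0,0.0],"delta_rot": [0.0,0.0,0.36]}]}}

```text
time: 7.45
ee_pos: [0.5396, 0.1111, 0.1778]
tcp_rot: [179.9, 0.0, -72.5]
wrist_force: [0.9, 0.4, -1.0]
opening: 0.0053
grasp_force: 42.8
```

```bash
python3 - <<'E'
from b import *
o=bot.get_obs();print(o['time'],o['ee_pos'],o['tcp_rot'],o['opening'],o['grasp_force'],o['wrist_force'])
c=bot.camera("wrist"); save(c,"w4.png")
P=cloud(c).reshape(-1,3);P=P[~np.isnan(P[:,0])]
fit(P,"large",(.573,.0395))
e=o['ee_pos']; fit(P,"medium",(e[0]+.032,e[1]+.012),e[2]-.0643)
P=pts("top"); fit(P,"large",(.573,.0395))
P=pts("scene"); fit(P,"large",(.575,.0395));fit(P,"medium",(e[0]+.035,e[1]+.012),e[2]-.0643)
E
```

```text
7.45 [0.53963931 0.11106068 0.17776478] [ 1.79865400e+02  1.23153434e-02 -7.24742045e+01] 0.005345381046218344 42.78486371040344 [ 0.88869021  0.36664759 -0.98501084]
large ctr [0.5735 0.0388] n 8738 rms 0.0011 handle [0.6155 0.0345] 2071 R 0.0422 az -5.9 top 0.123
medium ctr [0.569 0.122] n 10775 rms 0.0008 handle [0.5388 0.1035] 6092 R 0.0353 az -148.5 top 0.2181
large ctr [0.5726 0.0397] n 117 rms 0.0021 handle [0.6167 0.0279] 25 R 0.0456 az -14.9 top 0.1234
large ctr [0.5765 0.0379] n 774 rms 0.0032 handle [0.6202 0.0329] 112 R 0.044 az -6.5 top 0.1238
medium ctr [0.572  0.1238] n 578 rms 0.0012 handle [0.5467 0.1037] 125 R 0.0324 az -141.5 top 0.2189
```

View pics/w4.png

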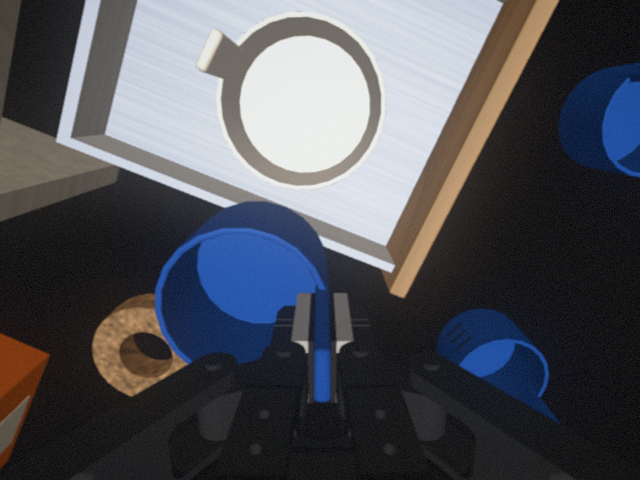

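The picture shows the white cup at (302,100) with its handle at (212,53). The held blue cup is upright at (243,295).

>>> {"op": "play_rows", "data": {"targets": [{"grip": 255,"linear": [0.1,-2.5,0.0],"delta_rot": [0.0,0.0,0.0]},{"grip": 255,"linear": [0.2,-6.0,0.0],"delta_rot": [0.0,0.0,0.0]},{"grip": 255,"linear": [0.3,-8.0,0.0],"delta_rot": [0.0,0.0,0.0]},{"grip": 255,"linear": [0.3,-8.3,0.0],"delta_rot": [0.0,0.0,0.0]},{"grip": 255,"linear": [0.3,-8.3,-1.5],"delta_rot": [0.0,0.0,0.0]},{"grip": 255,"linear": [0.3,-8.3,-2.5],"delta_rot": [0.0,0.0,0.0]},{"grip": 255,"linear": [0.3,-8.3,-3.0],"delta_rot": [0.0,0.0,0.0]}]}}

```text
time: 8.3
ee_pos: [0.5427, 0.0288, 0.1479]
tcp_rot: [179.9, 0.0, -72.6]
wrist_force: [0.6, -0.4, -0.4]
opening: 0.0053
grasp_force: 42.8
```

```bash
python3 - <<'E'
from b import *
o=bot.get_obs();print(o['time'],o['ee_pos'],o['tcp_rot'],o['wrist_force'])
c=bot.camera("wrist"); save(c,"w5.png")
e=o['ee_pos']
P=cloud(c).reshape(-1,3);P=P[~np.isnan(P[:,0])]
for P in (P,pts("scene")):
  Q=P[P[:,2]<.09]; fit(Q,"large",(.573,.0395)); fit(P,"medium",(e[0]+.032,e[1]+.012),e[2]-.0643)
E
```

```text
8.3 [0.54265946 0.02875544 0.14788898] [ 1.79901152e+02  3.33704521e-02 -7.25780022e+01] [ 0.60501455 -0.43047812 -0.36797232]
large ctr [0.5736 0.0391] n 3772 rms 0.0007 handle [0.5757 0.0481] 7934 R 0.0092 az 76.5 top 0.0892
medium ctr [0.5739 0.0398] n 11733 rms 0.0029 handle [0.5418 0.0212] 6099 R 0.0371 az -149.9 top 0.1882
large ctr [0.5765 0.0383] n 481 rms 0.0032 handle [0.5649 0.0535] 72 R 0.0191 az 127.2 top 0.0898
medium ctr [0.5762 0.0422] n 604 rms 0.0035 handle [0.545  0.0209] 128 R 0.0378 az -145.7 top 0.1893
```

View pics/w5.png

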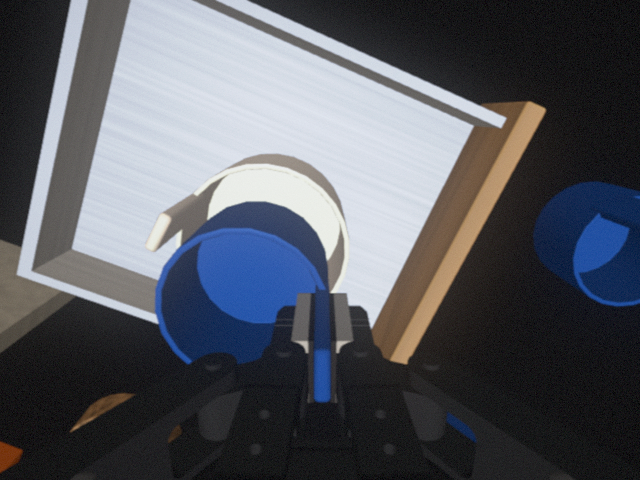

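The blue cup sits over the white cup, both at about (.574,.039). The wrist and scene fits agree within 4 mm. I lower it.

>>> {"op": "play_rows", "data": {"targets": [{"grip": 255,"linear": [0.0,-0.2,-1.5],"delta_rot": [0.0,0.0,0.0]},{"grip": 255,"linear": [0.0,-0.2,-3.0],"delta_rot": [0.0,0.0,0.0]},{"grip": 255,"linear": [0.0,-0.2,-4.5],"delta_rot": [0.0,0.0,0.0]},{"grip": 255,"linear": [0.0,-0.2,-5.7],"delta_rot": [0.0,0.0,0.0]},{"grip": 255,"linear": [0.0,-0.2,-6.3],"delta_rot": [0.0,0.0,0.0]},{"grip": 255,"linear": [0.0,-0.2,-6.5],"delta_rot": [0.0,0.0,0.0]},{"grip": 255,"linear": [0.0,-0.2,-6.5],"delta_rot": [0.0,0.0,0.0]}]}}

```text
time: 9.1
ee_pos: [0.5432, 0.0263, 0.0842]
tcp_rot: [180.0, 0.0, -72.6]
wrist_force: [-0.2, -0.7, -0.7]
opening: 0.0053
grasp_force: 42.8
```

>>> {"op": "play_rows", "data": {"targets": [{"grip": 255,"linear": [0.0,0.0,-0.1],"delta_rot": [0.0,0.0,0.0]},{"grip": 255,"linear": [0.0,0.0,-0.2],"delta_rot": [0.0,0.0,0.0]},{"grip": 255,"linear": [0.0,0.0,-0.25],"delta_rot": [0.0,0.0,0.0]}]}}

```text
time: 9.4
ee_pos: [0.5434, 0.0263, 0.0821]
tcp_rot: [-180.0, -0.0, -72.6]
wrist_force: [0.0, 1.0, -0.9]
opening: 0.0052
grasp_force: 42.8
```

>>> {"op": "play_rows", "data": {"targets": [{"grip": 255,"linear": [0.0,0.0,-0.05],"delta_rot": [0.0,0.0,0.0]},{"grip": 255,"linear": [0.0,0.0,-0.1],"delta_rot": [0.0,0.0,0.0]},{"grip": 255,"linear": [0.0,0.0,-0.15],"delta_rot": [0.0,0.0,0.0]},{"grip": 255,"linear": [0.0,0.0,-0.15],"delta_rot": [0.0,0.0,0.0]}]}}

```text
time: 9.8
ee_pos: [0.5432, 0.0262, 0.0802]
tcp_rot: [180.0, 0.0, -72.6]
wrist_force: [-1.5, 0.5, -0.4]
opening: 0.0054
grasp_force: 42.8
```

>>> {"op": "play_rows", "data": {"targets": [{"grip": 255,"linear": [0.0,0.0,-0.05],"delta_rot": [0.0,0.0,0.0]},{"grip": 255,"linear": [0.0,0.0,-0.1],"delta_rot": [0.0,0.0,0.0]},{"grip": 255,"linear": [0.0,0.0,-0.1],"delta_rot": [0.0,0.0,0.0]}]}}

```text
time: 10.1
ee_pos: [0.5435, 0.0262, 0.0802]
tcp_rot: [-179.9, -0.0, -72.6]
wrist_force: [-1.0, -0.3, 5.3]
opening: 0.0057
grasp_force: 43.7
```

>>> {"op": "play_rows", "data": {"targets": [{"grip": 175,"linear": [0.0,0.0,0.1],"delta_rot": [0.0,0.0,0.0]},{"grip": 175,"linear": [0.0,0.0,0.1],"delta_rot": [0.0,0.0,0.0]},{"grip": 175,"linear": [0.0,0.0,0.1],"delta_rot": [0.0,0.0,0.0]},{"grip": 175,"linear": [0.0,0.0,2.0],"delta_rot": [0.0,0.0,0.0]},{"grip": 175,"linear": [0.0,0.0,5.0],"delta_rot": [0.0,0.0,0.0]},{"grip": 175,"linear": [0.0,0.0,10.0],"delta_rot": [0.0,0.0,0.0]},{"grip": 175,"linear": [0.0,-2.0,15.0],"delta_rot": [0.0,0.0,0.0]},{"grip": 100,"linear": [-1.0,-7.0,17.0],"delta_rot": [0.0,0.0,-0.15]},{"grip": 0,"linear": [-2.0,-12.0,17.0],"delta_rot": [0.0,0.0,-0.3]},{"grip": 0,"linear": [-3.0,-17.0,17.0],"delta_rot": [0.0,0.0,-0.45]}]}}

```text
time: 11.1
ee_pos: [0.515, -0.1365, 0.2503]
tcp_rot: [-179.9, -0.0, -98.6]
wrist_force: [1.3, 0.6, -0.8]
opening: 0.0693
grasp_force: 0.0
```

```bash
python3 - <<'E'
from b import *
o=bot.get_obs();print(o['time'],o['ee_pos'],o['tcp_rot'],o['q'][5])
for n in ("top","scene"):
  P=pts(n); Q=P[P[:,2]<.13]
  fit(Q,"large",(.573,.0395)); 
  R=Q[np.hypot(Q[:,0]-.5735,Q[:,1]-.039)<.043]; fit(R,"medium",(.5735,.039),.016)
  fit(P,"small")
E
```

```text
11.1 [ 0.51496595 -0.136492    0.25034542] [-1.79876876e+02 -1.32080283e-02 -9.86248624e+01] -96.2201967406434
large ctr [0.5741 0.0383] n 488 rms 0.0078 handle [0.6149 0.0293] 56 R 0.0418 az -12.4 top 0.1199
medium ctr [0.5728 0.0406] n 162 rms 0.0015 handle [0.5388 0.0304] 25 R 0.0355 az -163.4 top 0.1184
small ctr [ 0.485 -0.298] n 0 rms nan handle [nan nan] 0 R nan az nan top None
large ctr [0.5817 0.0371] n 844 rms 0.0061 handle [0.6192 0.0258] 117 R 0.0391 az -16.8 top 0.1164
medium ctr [0.5767 0.0391] n 288 rms 0.0017 handle [0.5446 0.0265] 51 R 0.0345 az -158.5 top 0.1154
small ctr [ 0.486  -0.2985] n 349 rms 0.001 handle [ 0.4883 -0.2772] 56 R 0.0214 az 84.0 top 0.0943
  return _methods._mean(a, axis=axis, dtype=dtype,
  ret = ret.dtype.type(ret / rcount)
```

>>> {"op": "play_rows", "data": {"targets": [{"grip": 0,"linear": [-0.5,-3.0,0.0],"delta_rot": [0.0,0.0,-0.145]},{"grip": 0,"linear": [-1.0,-6.0,0.0],"delta_rot": [0.0,0.0,-0.29]},{"grip": 0,"linear": [-2.0,-9.0,0.0],"delta_rot": [0.0,0.0,-0.435]},{"grip": 0,"linear": [-3.0,-12.0,0.0],"delta_rot": [0.0,0.0,-0.58]},{"grip": 0,"linear": [-3.1,-13.8,0.0],"delta_rot": [0.0,0.0,-0.725]},{"grip": 0,"linear": [-3.1,-13.8,-1.0],"delta_rot": [0.0,0.0,-0.87]},{"grip": 0,"linear": [-3.1,-13.8,-2.0],"delta_rot": [0.0,0.0,-1.015]},{"grip": 0,"linear": [-3.1,-13.8,-3.0],"delta_rot": [0.0,0.0,-1.16]},{"grip": 0,"linear": [-3.1,-13.8,-3.0],"delta_rot": [0.0,0.0,-1.305]},{"grip": 0,"linear": [-3.1,-13.8,-3.0],"delta_rot": [0.0,0.0,-1.45]}]}}

```text
time: 12.2
ee_pos: [0.484, -0.2726, 0.2186]
tcp_rot: [180.0, -0.1, 178.3]
wrist_force: [0.2, -0.3, 0.6]
opening: 0.0857
grasp_force: 0.0
```

```bash
python3 - <<'E'
from b import *
o=bot.get_obs();print(o['time'],o['ee_pos'],o['tcp_rot'],o['q'][5])
c=bot.camera("wrist"); save(c,"w6.png")
P=cloud(c).reshape(-1,3);P=P[~np.isnan(P[:,0])]
fit(P,"small")
E
```

```text
12.2 [ 0.48396801 -0.27261971  0.21855996] [ 1.79965547e+02 -5.08429005e-02  1.78287979e+02] -27.68410927572773
small ctr [ 0.483  -0.2975] n 1582 rms 0.0006 handle [ 0.4792 -0.2754] 316 R 0.0225 az 99.6 top 0.0942
```

View pics/w6.png

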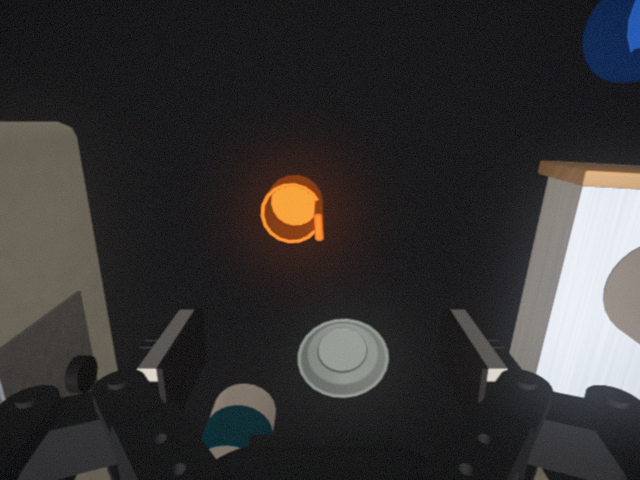

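The picture shows the orange cup at (292,212) with its handle at (319,225). The dish and the bottle are well clear of it.

>>> {"op": "play_rows", "data": {"targets": [{"grip": 0,"linear": [-0.2,-0.2,-4.0],"delta_rot": [0.0,0.0,0.12]},{"grip": 0,"linear": [-0.2,-0.2,-8.0],"delta_rot": [0.0,0.0,0.12]},{"grip": 0,"linear": [-0.2,-0.2,-12.0],"delta_rot": [0.0,0.0,0.12]},{"grip": 0,"linear": [-0.2,-0.2,-15.0],"delta_rot": [0.0,0.0,0.12]},{"grip": 150,"linear": [-0.2,-0.2,-16.0],"delta_rot": [0.0,0.0,0.12]},{"grip": 255,"linear": [-0.2,-0.2,-16.0],"delta_rot": [0.0,0.0,0.12]},{"grip": 255,"linear": [-0.2,-0.2,-16.0],"delta_rot": [0.0,0.0,0.12]},{"grip": 255,"linear": [-0.2,-0.2,-16.0],"delta_rot": [0.0,0.0,0.12]},{"grip": 255,"linear": [-0.2,-0.2,-16.0],"delta_rot": [0.0,0.0,0.12]},{"grip": 255,"linear": [-0.2,-0.2,-16.0],"delta_rot": [0.0,0.0,0.12]}]}}

```text
time: 13.25
ee_pos: [0.4826, -0.2756, 0.0606]
tcp_rot: [-179.9, 0.1, -174.5]
wrist_force: [-0.6, -0.3, 4.9]
opening: 0.0053
grasp_force: 42.7
```

>>> {"op": "play_rows", "data": {"targets": [{"grip": 255,"linear": [0.0,0.0,0.0],"delta_rot": [0.0,0.0,0.0]},{"grip": 255,"linear": [0.0,0.0,0.0],"delta_rot": [0.0,0.0,0.0]},{"grip": 255,"linear": [0.0,0.0,0.0],"delta_rot": [0.0,0.0,0.0]}]}}

```text
time: 13.55
ee_pos: [0.4826, -0.2756, 0.0606]
tcp_rot: [-179.9, 0.1, -174.5]
wrist_force: [0.8, -0.6, 5.8]
opening: 0.0054
grasp_force: 42.9
```

>>> {"op": "play_rows", "data": {"targets": [{"grip": 255,"linear": [0.0,0.0,0.5],"delta_rot": [0.0,0.0,0.0]},{"grip": 255,"linear": [0.0,0.0,2.0],"delta_rot": [0.0,0.0,0.0]},{"grip": 255,"linear": [0.0,0.0,5.0],"delta_rot": [0.0,0.0,0.0]},{"grip": 255,"linear": [0.0,0.0,9.0],"delta_rot": [0.0,0.0,0.0]},{"grip": 255,"linear": [0.0,0.0,12.0],"delta_rot": [0.0,0.0,0.0]},{"grip": 255,"linear": [0.0,0.0,13.0],"delta_rot": [0.0,0.0,0.0]},{"grip": 255,"linear": [0.0,0.0,13.0],"delta_rot": [0.0,0.0,0.0]}]}}

```text
time: 14.25
ee_pos: [0.4826, -0.2754, 0.1911]
tcp_rot: [-179.9, 0.1, -174.5]
wrist_force: [0.1, -0.5, -0.5]
opening: 0.0052
grasp_force: 41.9
```

```bash
python3 - <<'E'
from b import *
o=bot.get_obs();e=o['ee_pos'];print(o['time'],e,o['tcp_rot'],o['q'][5])
c=bot.camera("wrist")
P=cloud(c).reshape(-1,3);P=P[~np.isnan(P[:,0])]
for P in (P,pts("scene")):
  fit(P,"small",(e[0],e[1]-.022),e[2]-.0606)
  Q=P[(np.hypot(P[:,0]-e[0],P[:,1]-e[1]+.024)<.018)&(P[:,2]>.05)];print(np.percentile(Q[:,2],[1,5,20,50]))
  fit(P,"medium",(.573,.04),.016)
E
```

```text
14.25 [ 0.48256615 -0.27539007  0.1911318 ] [-1.79904372e+02  1.39029509e-01 -1.74540334e+02] -35.1730007215693
small ctr [ 0.4841 -0.2974] n 6307 rms 0.0005 handle [ 0.4728 -0.2759] 5739 R 0.0243 az 117.9 top 0.2292
[0.13422433 0.13489935 0.23651649 0.24861478]
medium ctr [0.5756 0.0222] n 1609 rms 0.0009 handle [nan nan] 0 R nan az nan top None
small ctr [ 0.487 -0.298] n 397 rms 0.001 handle [ 0.4916 -0.2789] 153 R 0.0197 az 76.6 top 0.2291
[0.16510498 0.2141561  0.28172261 0.3662641 ]
medium ctr [0.5822 0.0428] n 754 rms 0.0084 handle [0.618  0.0259] 124 R 0.0396 az -25.4 top 0.1162
```

>>> {"op": "play_rows", "data": {"targets": [{"grip": 255,"linear": [0.4,1.5,0.3],"delta_rot": [0.0,0.0,0.0]},{"grip": 255,"linear": [1.5,5.0,0.5],"delta_rot": [0.0,0.0,0.0]},{"grip": 255,"linear": [2.5,9.5,0.5],"delta_rot": [0.0,0.0,0.0]},{"grip": 255,"linear": [3.7,14.0,0.5],"delta_rot": [0.0,0.0,0.0]},{"grip": 255,"linear": [5.0,18.5,0.5],"delta_rot": [0.0,0.0,0.0]},{"grip": 255,"linear": [6.2,23.0,0.5],"delta_rot": [0.0,0.0,0.0]},{"grip": 255,"linear": [7.4,27.5,0.5],"delta_rot": [0.0,0.0,0.0]},{"grip": 255,"linear": [8.4,31.5,0.5],"delta_rot": [0.0,0.0,0.0]},{"grip": 255,"linear": [8.9,33.4,0.3],"delta_rot": [0.0,0.0,0.0]},{"grip": 255,"linear": [8.9,33.7,0.0],"delta_rot": [0.0,0.0,0.0]}]}}

```text
time: 15.35
ee_pos: [0.5705, 0.065, 0.1876]
tcp_rot: [180.0, -0.1, -174.3]
wrist_force: [-0.9, -0.9, -0.7]
opening: 0.0056
grasp_force: 41.9
```

>>> {"op": "play_rows", "data": {"targets": [{"grip": 255,"linear": [0.0,0.0,-1.0],"delta_rot": [0.0,0.0,0.0]},{"grip": 255,"linear": [0.0,0.0,-2.5],"delta_rot": [0.0,0.0,0.0]},{"grip": 255,"linear": [0.0,0.0,-3.5],"delta_rot": [0.0,0.0,0.0]},{"grip": 255,"linear": [0.0,0.0,-3.5],"delta_rot": [0.0,0.0,0.0]}]}}

```text
time: 15.75
ee_pos: [0.5698, 0.061, 0.152]
tcp_rot: [-180.0, -0.2, -174.6]
wrist_force: [-0.3, -0.7, -0.1]
opening: 0.0058
grasp_force: 41.9
```

```bash
python3 - <<'E'
from b import *
o=bot.get_obs();e=o['ee_pos'];print(o['time'],e,o['tcp_rot'],o['wrist_force'])
c=bot.camera("wrist"); save(c,"w7.png"); W=cloud(c).reshape(-1,3);W=W[~np.isnan(W[:,0])]
for P in (W,pts("scene")):
  fit(P,"small",(e[0],e[1]-.022),e[2]-.0606)
  Q=P[(P[:,2]<.078)&(np.hypot(P[:,0]-.573,P[:,1]-.04)<.043)]; fit(Q,"medium",(.573,.04),.016)
E
```

```text
15.75 [0.56977562 0.06095631 0.15202082] [-179.99121765   -0.19004709 -174.61825864] [-0.30977201 -0.65921498 -0.07788741]
small ctr [0.5676 0.0384] n 7372 rms 0.0032 handle [0.5601 0.0604] 5738 R 0.0233 az 108.8 top 0.1902
medium ctr [0.5735 0.0397] n 2604 rms 0.0006 handle [nan nan] 0 R nan az nan top None
small ctr [0.5736 0.0376] n 346 rms 0.002 handle [0.5791 0.0539] 98 R 0.0172 az 71.4 top 0.1882
medium ctr [0.5762 0.0393] n 172 rms 0.0015 handle [nan nan] 0 R nan az nan top None
```

View pics/w7.png

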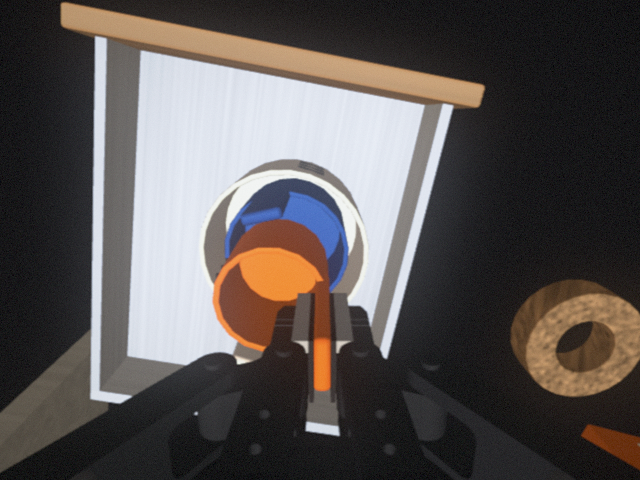

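The orange cup is upright at (272,298), above the blue cup nested in the white one at (285,235). I shift it +3 mm in x and +1 mm in y and lower it.

>>> {"op": "play_rows", "data": {"targets": [{"grip": 255,"linear": [0.3,0.1,-1.0],"delta_rot": [0.0,0.0,0.0]},{"grip": 255,"linear": [0.3,0.1,-2.5],"delta_rot": [0.0,0.0,0.0]},{"grip": 255,"linear": [0.3,0.1,-4.0],"delta_rot": [0.0,0.0,0.0]},{"grip": 255,"linear": [0.3,0.1,-5.5],"delta_rot": [0.0,0.0,0.0]},{"grip": 255,"linear": [0.3,0.1,-6.4],"delta_rot": [0.0,0.0,0.0]},{"grip": 255,"linear": [0.3,0.1,-6.8],"delta_rot": [0.0,0.0,0.0]},{"grip": 255,"linear": [0.3,0.1,-6.8],"delta_rot": [0.0,0.0,0.0]}]}}

```text
time: 16.55
ee_pos: [0.5737, 0.0629, 0.0856]
tcp_rot: [-180.0, -0.0, -174.5]
wrist_force: [0.3, 0.9, -0.3]
opening: 0.0054
grasp_force: 41.9
```

>>> {"op": "play_rows", "data": {"targets": [{"grip": 255,"linear": [0.0,0.0,-0.1],"delta_rot": [0.0,0.0,0.0]},{"grip": 255,"linear": [0.0,0.0,-0.2],"delta_rot": [0.0,0.0,0.0]},{"grip": 255,"linear": [0.0,0.0,-0.25],"delta_rot": [0.0,0.0,0.0]},{"grip": 255,"linear": [0.0,0.0,-0.25],"delta_rot": [0.0,0.0,0.0]}]}}

```text
time: 16.95
ee_pos: [0.5741, 0.0629, 0.0839]
tcp_rot: [-180.0, 0.0, -174.5]
wrist_force: [0.3, 0.1, -0.9]
opening: 0.0051
grasp_force: 41.9
```

>>> {"op": "play_rows", "data": {"targets": [{"grip": 255,"linear": [-0.1,-0.1,-0.1],"delta_rot": [0.0,0.0,0.0]},{"grip": 255,"linear": [-0.1,-0.1,-0.2],"delta_rot": [0.0,0.0,0.0]},{"grip": 255,"linear": [-0.1,-0.1,-0.3],"delta_rot": [0.0,0.0,0.0]},{"grip": 255,"linear": [-0.1,-0.1,-0.3],"delta_rot": [0.0,0.0,0.0]}]}}

```text
time: 17.35
ee_pos: [0.573, 0.0619, 0.0808]
tcp_rot: [180.0, 0.0, -174.5]
wrist_force: [0.6, 0.1, -1.0]
opening: 0.0052
grasp_force: 41.9
```

>>> {"op": "play_rows", "data": {"targets": [{"grip": 255,"linear": [0.0,0.0,-0.05],"delta_rot": [0.0,0.0,0.0]},{"grip": 255,"linear": [0.0,0.0,-0.1],"delta_rot": [0.0,0.0,0.0]},{"grip": 255,"linear": [0.0,0.0,-0.1],"delta_rot": [0.0,0.0,0.0]}]}}

```text
time: 17.65
ee_pos: [0.5733, 0.062, 0.0806]
tcp_rot: [-180.0, 0.1, -174.5]
wrist_force: [-1.5, 0.0, 7.2]
opening: 0.0053
grasp_force: 42.9
```

>>> {"op": "play_rows", "data": {"targets": [{"grip": 175,"linear": [0.0,0.0,0.1],"delta_rot": [0.0,0.0,0.0]},{"grip": 175,"linear": [0.0,0.0,0.1],"delta_rot": [0.0,0.0,0.0]},{"grip": 175,"linear": [0.0,0.0,0.1],"delta_rot": [0.0,0.0,0.0]},{"grip": 175,"linear": [0.0,0.0,2.0],"delta_rot": [0.0,0.0,0.0]},{"grip": 175,"linear": [0.0,0.0,5.0],"delta_rot": [0.0,0.0,0.0]},{"grip": 175,"linear": [0.0,0.0,10.0],"delta_rot": [0.0,0.0,0.0]},{"grip": 255,"linear": [-2.0,0.5,15.0],"delta_rot": [0.0,0.0,0.0]},{"grip": 255,"linear": [-7.0,1.0,17.0],"delta_rot": [0.0,0.0,-0.1]},{"grip": 255,"linear": [-12.0,1.5,17.0],"delta_rot": [0.0,0.0,-0.18]},{"grip": 255,"linear": [-16.0,2.1,17.0],"delta_rot": [0.0,0.0,-0.18]}]}}

```text
time: 18.65
ee_pos: [0.4116, 0.0829, 0.2504]
tcp_rot: [180.0, 0.1, 175.0]
wrist_force: [-0.4, 0.7, 1.3]
opening: -0.0001
grasp_force: 0.0
```

>>> {"op": "play_rows", "data": {"targets": [{"grip": 255,"linear": [0.0,0.0,0.0],"delta_rot": [-0.012,-0.14,0.0]},{"grip": 255,"linear": [0.0,0.0,0.0],"delta_rot": [-0.024,-0.28,0.0]},{"grip": 255,"linear": [0.0,0.0,0.0],"delta_rot": [-0.036,-0.42,0.0]},{"grip": 255,"linear": [0.0,0.0,0.0],"delta_rot": [-0.048,-0.56,0.0]},{"grip": 255,"linear": [0.0,0.0,0.0],"delta_rot": [-0.06,-0.7,0.0]},{"grip": 255,"linear": [0.0,0.0,0.0],"delta_rot": [-0.067,-0.785,0.0]},{"grip": 255,"linear": [0.0,0.0,0.0],"delta_rot": [-0.067,-0.785,0.0]}]}}

```text
time: 19.35
ee_pos: [0.4392, 0.1036, 0.2565]
tcp_rot: [-178.6, 43.3, 175.3]
wrist_force: [-0.4, 0.2, -0.6]
opening: 0.0003
grasp_force: 0.0
```

```bash
python3 - <<'E'
from b import *
o=bot.get_obs();e=o['ee_pos'];print(o['time'],e,o['tcp_rot'],o['q'],o['opening'])
c=bot.camera("scene"); save(c,"s2.png"); W=cloud(c).reshape(-1,3);W=W[~np.isnan(W[:,0])]
Q=W[np.hypot(W[:,0]-.5765,W[:,1]-.0385)<.07]
for z in np.arange(.04,.13,.01): print(round(z,2),((Q[:,2]>z)&(Q[:,2]<z+.01)).sum(),end="; ")
R=Q[(np.hypot(Q[:,0]-.5765,Q[:,1]-.0385)<.031)]; fit(R,"small",(.5765,.0385),.02)
R=Q[(np.hypot(Q[:,0]-.5765,Q[:,1]-.0385)<.043)]; fit(R,"medium",(.5765,.0385),.016)
import cv2; a=c["color"][190:330,230:410,::-1]; cv2.imwrite("pics/s2c.png",cv2.resize(a,None,fx=4,fy=4,interpolation=cv2.INTER_CUBIC))
E
```

```text
19.35 [0.43919282 0.10358963 0.25650948] [-178.61626587   43.32704646  175.3257944 ] [ 27.29546161 -48.47305113 -36.963054    63.46328638 -22.56194537
  24.65062267] 0.00026044963615892957
0.04 112; 0.05 177; 0.06 308; 0.07 142; 0.08 42; 0.09 43; 0.1 44; 0.11 46; 0.12 0; small ctr [0.5769 0.0385] n 170 rms 0.0013 handle [0.5742 0.0596] 65 R 0.0212 az 97.4 top 0.1154
medium ctr [0.5839 0.0357] n 336 rms 0.0065 handle [0.5654 0.0564] 109 R 0.0278 az 131.8 top 0.1145
```

View pics/s2c.png

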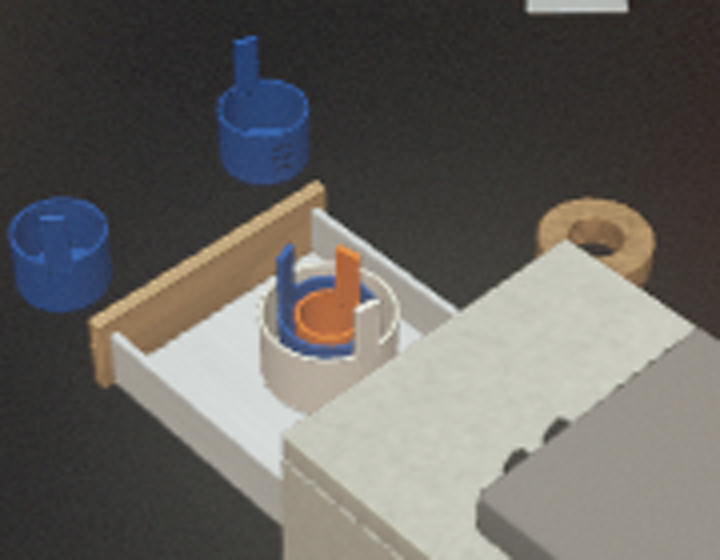

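The picture shows the orange cup seated inside the blue, and the blue inside the white, all upright with the three handles apart. The tilted pose this close in runs into joint 2's limit. So I push upright first and tilt for the last stretch.

>>> {"op": "play_rows", "data": {"targets": [{"grip": 255,"linear": [0.0,0.0,0.0],"delta_rot": [0.012,0.14,0.0]},{"grip": 255,"linear": [0.0,0.0,0.0],"delta_rot": [0.024,0.28,0.0]},{"grip": 255,"linear": [0.0,0.0,0.0],"delta_rot": [0.036,0.42,0.0]},{"grip": 255,"linear": [0.0,0.0,0.0],"delta_rot": [0.048,0.56,0.0]},{"grip": 255,"linear": [0.0,0.0,0.0],"delta_rot": [0.06,0.7,0.0]},{"grip": 255,"linear": [0.0,0.0,0.0],"delta_rot": [0.067,0.785,0.0]},{"grip": 255,"linear": [0.0,0.0,0.0],"delta_rot": [0.067,0.785,0.0]}]}}

```text
time: 20.1
ee_pos: [0.4408, 0.1016, 0.2577]
tcp_rot: [-178.7, -2.1, 175.0]
wrist_force: [-1.0, -1.4, 0.2]
opening: -0.0
grasp_force: 0.0
```

>>> {"op": "play_rows", "data": {"targets": [{"grip": 255,"linear": [-1.6,-4.2,0.0],"delta_rot": [0.0195,-0.038,0.0]},{"grip": 255,"linear": [-1.6,-4.2,-4.5],"delta_rot": [0.0195,-0.038,0.0]},{"grip": 255,"linear": [-1.6,-4.2,-9.0],"delta_rot": [0.0195,-0.038,0.0]},{"grip": 255,"linear": [-1.6,-4.2,-13.5],"delta_rot": [0.0195,-0.038,0.0]},{"grip": 255,"linear": [-1.6,-4.2,-18.0],"delta_rot": [0.0195,-0.038,0.0]},{"grip": 255,"linear": [-1.6,-4.2,-21.5],"delta_rot": [0.0195,-0.038,0.0]},{"grip": 255,"linear": [-1.6,-4.2,-22.5],"delta_rot": [0.0195,-0.038,0.0]},{"grip": 255,"linear": [-1.6,-4.2,-22.5],"delta_rot": [0.0195,-0.038,0.0]}]}}

```text
time: 20.9
ee_pos: [0.4228, 0.0602, 0.0339]
tcp_rot: [180.0, 0.3, 175.1]
wrist_force: [0.3, -0.6, 1.1]
opening: -0.0001
grasp_force: 0.0
```

>>> {"op": "play_rows", "data": {"targets": [{"grip": 255,"linear": [1.0,-0.1,0.0],"delta_rot": [0.0,0.0,0.0]},{"grip": 255,"linear": [2.0,-0.2,0.0],"delta_rot": [0.0,0.0,0.0]},{"grip": 255,"linear": [2.2,-0.2,0.0],"delta_rot": [0.0,0.0,0.0]},{"grip": 255,"linear": [2.4,-0.2,0.0],"delta_rot": [0.0,0.0,0.0]},{"grip": 255,"linear": [2.6,-0.2,0.0],"delta_rot": [0.0,0.0,0.0]},{"grip": 255,"linear": [2.8,-0.2,0.0],"delta_rot": [0.0,0.0,0.0]},{"grip": 255,"linear": [3.0,-0.25,0.0],"delta_rot": [0.0,0.0,0.0]},{"grip": 255,"linear": [3.3,-0.28,0.0],"delta_rot": [0.0,0.0,0.0]},{"grip": 255,"linear": [3.7,-0.3,0.0],"delta_rot": [0.0,0.0,0.0]},{"grip": 255,"linear": [4.2,-0.35,0.0],"delta_rot": [0.0,0.0,0.0]}]}}

```text
time: 21.9
ee_pos: [0.4654, 0.0568, 0.0335]
tcp_rot: [180.0, 0.3, 175.1]
wrist_force: [-2.2, 0.7, 1.0]
opening: 0.0003
grasp_force: 1.2
```

>>> {"op": "play_rows", "data": {"targets": [{"grip": 255,"linear": [0.5,-0.04,0.0],"delta_rot": [0.0,0.0,0.0]},{"grip": 255,"linear": [1.1,-0.09,0.0],"delta_rot": [0.0,0.0,0.0]},{"grip": 255,"linear": [1.7,-0.14,0.0],"delta_rot": [0.0,0.0,0.0]},{"grip": 255,"linear": [2.3,-0.19,0.0],"delta_rot": [0.0,0.0,0.0]},{"grip": 255,"linear": [2.9,-0.24,0.0],"delta_rot": [0.0,0.0,0.0]},{"grip": 255,"linear": [3.5,-0.29,0.0],"delta_rot": [0.0,0.0,0.0]},{"grip": 255,"linear": [4.1,-0.34,0.0],"delta_rot": [0.0,0.0,0.0]},{"grip": 255,"linear": [4.6,-0.39,0.0],"delta_rot": [0.0,0.0,0.0]},{"grip": 255,"linear": [5.0,-0.42,0.0],"delta_rot": [0.0,0.0,0.0]},{"grip": 255,"linear": [5.3,-0.44,0.0],"delta_rot": [0.0,0.0,0.0]}]}}

```text
time: 22.9
ee_pos: [0.5187, 0.0524, 0.0335]
tcp_rot: [180.0, 0.3, 175.1]
wrist_force: [-2.8, -1.6, -0.3]
opening: -0.0002
grasp_force: 1.1
```

```bash
cat > n.py <<'E'
from b import *
o=bot.get_obs();e=o['ee_pos'];print(o['time'],e,o['tcp_rot'],o['wrist_force'],o['q'])
W=pts("scene")
Q=W[(W[:,2]>.062)&(W[:,2]<.078)&(W[:,0]>.44)&(W[:,0]<.72)&(W[:,1]>-.08)&(W[:,1]<.11)]
x=Q[:,0]-.087*Q[:,1]; hh,ed=np.histogram(x,40); print(ed[hh.argmax()],np.percentile(x,[2,10,50]))
for lo in (.09,):
  R=W[(W[:,2]>lo)&(W[:,2]<.122)&(abs(W[:,1]-.03)<.08)&(W[:,0]>.5)&(W[:,0]<.685)]
  print("handles",len(R),R.mean(0) if len(R) else None)
E
python3 n.py
```

```text
22.9 [0.51866021 0.05239031 0.03349915] [179.97969316   0.30871952 175.13293121] [-2.84136494 -1.59764948 -0.26391217] [ 5.78822856e+00  1.67845916e+00 -1.53178079e+01  7.26965817e+01
 -3.71252391e-02  1.06551431e+01]
0.535699115296856 [0.52229681 0.52788999 0.53780075]
handles 280 [0.55638633 0.0485935  0.10670268]
```

>>> {"op": "play_rows", "data": {"targets": [{"grip": 255,"linear": [0.5,-0.04,0.0],"delta_rot": [0.0,0.0,0.0]},{"grip": 255,"linear": [1.2,-0.1,0.0],"delta_rot": [0.0,0.0,0.0]},{"grip": 255,"linear": [2.1,-0.18,0.0],"delta_rot": [0.0,0.0,0.0]},{"grip": 255,"linear": [3.1,-0.26,0.0],"delta_rot": [0.0,0.0,0.0]},{"grip": 255,"linear": [4.1,-0.34,0.0],"delta_rot": [0.0,0.0,0.0]},{"grip": 255,"linear": [5.1,-0.43,0.0],"delta_rot": [0.0,0.0,0.0]},{"grip": 255,"linear": [6.1,-0.51,0.0],"delta_rot": [0.0,0.0,0.0]},{"grip": 255,"linear": [7.0,-0.59,0.0],"delta_rot": [0.0,0.0,0.0]},{"grip": 255,"linear": [7.6,-0.64,0.0],"delta_rot": [0.0,0.0,0.0]},{"grip": 255,"linear": [8.0,-0.67,0.0],"delta_rot": [0.0,0.0,0.0]}]}}

```text
time: 23.95
ee_pos: [0.599, 0.0457, 0.0336]
tcp_rot: [180.0, 0.3, 175.1]
wrist_force: [-2.3, 0.4, 1.6]
opening: -0.0002
grasp_force: 1.1
```

>>> {"op": "play_rows", "data": {"targets": [{"grip": 255,"linear": [-1.0,0.1,0.0],"delta_rot": [0.0,0.0,0.0]},{"grip": 255,"linear": [-4.0,0.3,0.0],"delta_rot": [0.0,0.0,0.0]},{"grip": 255,"linear": [-4.0,0.3,2.5],"delta_rot": [0.0,0.0,0.0]},{"grip": 255,"linear": [-4.0,0.3,3.0],"delta_rot": [-0.012,-0.14,0.0]},{"grip": 255,"linear": [-4.0,0.3,3.0],"delta_rot": [-0.024,-0.28,0.0]},{"grip": 255,"linear": [-4.0,0.3,3.0],"delta_rot": [-0.036,-0.42,0.0]},{"grip": 255,"linear": [-4.0,0.3,3.0],"delta_rot": [-0.048,-0.56,0.0]},{"grip": 255,"linear": [-4.0,0.3,3.0],"delta_rot": [-0.06,-0.7,0.0]},{"grip": 255,"linear": [-4.0,0.3,3.0],"delta_rot": [-0.067,-0.785,0.0]},{"grip": 255,"linear": [-4.0,0.3,3.0],"delta_rot": [-0.067,-0.785,0.0]}]}}

```text
time: 24.95
ee_pos: [0.5551, 0.0487, 0.06]
tcp_rot: [-180.0, 45.4, 175.2]
wrist_force: [-0.5, -0.5, -1.0]
opening: 0.0001
grasp_force: 0.0
```

```bash
python3 n.py
```

```text
24.95 [0.55507993 0.04868808 0.05995951] [-179.95339964   45.36453298  175.23490047] [-0.45399357 -0.50168426 -1.00586638] [ 10.553667   -35.30101672 -54.83146511  26.15026932 -10.88153255
  10.89536922]
0.6184220196692506 [0.53552492 0.55054218 0.61526719]
handles 331 [0.519064   0.05071846 0.10709109]
```

>>> {"op": "play_rows", "data": {"targets": [{"grip": 255,"linear": [1.5,-0.1,-1.0],"delta_rot": [0.0,0.0,0.0]},{"grip": 255,"linear": [3.2,-0.3,-1.5],"delta_rot": [0.0,0.0,0.0]},{"grip": 255,"linear": [3.7,-0.3,-1.5],"delta_rot": [0.0,0.0,0.0]},{"grip": 255,"linear": [4.0,-0.35,-1.5],"delta_rot": [0.0,0.0,0.0]},{"grip": 255,"linear": [4.3,-0.35,-1.5],"delta_rot": [0.0,0.0,0.0]},{"grip": 255,"linear": [4.6,-0.4,-1.5],"delta_rot": [0.0,0.0,0.0]},{"grip": 255,"linear": [4.9,-0.4,-1.5],"delta_rot": [0.0,0.0,0.0]},{"grip": 255,"linear": [5.3,-0.45,-1.5],"delta_rot": [0.0,0.0,0.0]},{"grip": 255,"linear": [5.8,-0.5,-1.5],"delta_rot": [0.0,0.0,0.0]},{"grip": 255,"linear": [6.3,-0.53,-1.5],"delta_rot": [0.0,0.0,0.0]}]}}

```text
time: 26.0
ee_pos: [0.6218, 0.0435, 0.0488]
tcp_rot: [180.0, 45.5, 175.1]
wrist_force: [-2.6, 0.2, 2.6]
opening: 0.0005
grasp_force: 1.2
```

>>> {"op": "play_rows", "data": {"targets": [{"grip": 255,"linear": [0.5,-0.04,0.0],"delta_rot": [0.0,0.0,0.0]},{"grip": 255,"linear": [1.0,-0.08,0.0],"delta_rot": [0.0,0.0,0.0]},{"grip": 255,"linear": [1.5,-0.13,0.0],"delta_rot": [0.0,0.0,0.0]},{"grip": 255,"linear": [2.0,-0.17,0.0],"delta_rot": [0.0,0.0,0.0]},{"grip": 255,"linear": [2.5,-0.21,0.0],"delta_rot": [0.0,0.0,0.0]},{"grip": 255,"linear": [3.0,-0.25,0.0],"delta_rot": [0.0,0.0,0.0]},{"grip": 255,"linear": [3.5,-0.29,0.0],"delta_rot": [0.0,0.0,0.0]},{"grip": 255,"linear": [3.9,-0.33,0.0],"delta_rot": [0.0,0.0,0.0]},{"grip": 255,"linear": [4.2,-0.35,0.0],"delta_rot": [0.0,0.0,0.0]},{"grip": 255,"linear": [4.4,-0.37,0.0],"delta_rot": [0.0,0.0,0.0]}]}}

```text
time: 27.0
ee_pos: [0.6655, 0.0397, 0.0484]
tcp_rot: [180.0, 45.4, 175.1]
wrist_force: [-1.7, -0.4, 1.5]
opening: 0.0
grasp_force: 1.1
```

```bash
python3 n.py
```

```text
27.0 [0.66553979 0.03974014 0.04841556] [179.99290569  45.44258876 175.14816001] [-1.69625477 -0.44527596  1.45476734] [  7.00105494 -14.97273838 -43.38675132  16.75976595  -8.40885278
   8.37661955]
0.6362227470706778 [0.61920886 0.62120343 0.63363058]
handles 509 [0.618975   0.03945812 0.10750698]
```

Going well, with about 19 mm to go. I do the last stretch in slow steps.

>>> {"op": "play_rows", "data": {"targets": [{"grip": 255,"linear": [0.2,-0.02,0.0],"delta_rot": [0.0,0.0,0.0]},{"grip": 255,"linear": [0.4,-0.03,0.0],"delta_rot": [0.0,0.0,0.0]},{"grip": 255,"linear": [0.6,-0.05,0.0],"delta_rot": [0.0,0.0,0.0]},{"grip": 255,"linear": [0.8,-0.07,0.0],"delta_rot": [0.0,0.0,0.0]},{"grip": 255,"linear": [0.9,-0.08,0.0],"delta_rot": [0.0,0.0,0.0]},{"grip": 255,"linear": [1.0,-0.08,0.0],"delta_rot": [0.0,0.0,0.0]},{"grip": 255,"linear": [1.1,-0.09,0.0],"delta_rot": [0.0,0.0,0.0]},{"grip": 255,"linear": [1.2,-0.1,0.0],"delta_rot": [0.0,0.0,0.0]},{"grip": 255,"linear": [1.3,-0.11,0.0],"delta_rot": [0.0,0.0,0.0]},{"grip": 255,"linear": [1.4,-0.12,0.0],"delta_rot": [0.0,0.0,0.0]}]}}

```text
time: 28.05
ee_pos: [0.6794, 0.0385, 0.0485]
tcp_rot: [180.0, 45.4, 175.1]
wrist_force: [-2.1, 0.6, -0.4]
opening: 0.0002
grasp_force: 1.0
```

>>> {"op": "play_rows", "data": {"targets": [{"grip": 255,"linear": [0.1,0.0,0.0],"delta_rot": [0.0,0.0,0.0]},{"grip": 255,"linear": [0.2,-0.02,0.0],"delta_rot": [0.0,0.0,0.0]},{"grip": 255,"linear": [0.3,-0.03,0.0],"delta_rot": [0.0,0.0,0.0]}]}}

```text
time: 28.35
ee_pos: [0.6824, 0.0383, 0.0484]
tcp_rot: [180.0, 45.4, 175.2]
wrist_force: [-2.6, 0.9, -2.1]
opening: 0.0002
grasp_force: 1.0
```

>>> {"op": "play_rows", "data": {"targets": [{"grip": 255,"linear": [0.1,0.0,0.0],"delta_rot": [0.0,0.0,0.0]},{"grip": 255,"linear": [0.2,-0.02,0.0],"delta_rot": [0.0,0.0,0.0]}]}}

```text
time: 28.55
ee_pos: [0.6844, 0.0381, 0.0484]
tcp_rot: [180.0, 45.4, 175.2]
wrist_force: [-2.3, 0.1, -0.4]
opening: -0.0003
grasp_force: 1.0
```

>>> {"op": "play_rows", "data": {"targets": [{"grip": 255,"linear": [0.1,0.0,0.0],"delta_rot": [0.0,0.0,0.0]},{"grip": 255,"linear": [0.2,-0.02,0.0],"delta_rot": [0.0,0.0,0.0]}]}}

```text
time: 28.75
ee_pos: [0.6864, 0.0379, 0.0484]
tcp_rot: [180.0, 45.4, 175.2]
wrist_force: [-1.5, 0.7, -1.7]
opening: -0.0001
grasp_force: 1.0
```

>>> {"op": "play_rows", "data": {"targets": [{"grip": 255,"linear": [0.1,0.0,0.0],"delta_rot": [0.0,0.0,0.0]},{"grip": 255,"linear": [0.2,-0.02,0.0],"delta_rot": [0.0,0.0,0.0]}]}}

```text
time: 28.95
ee_pos: [0.6884, 0.0378, 0.0485]
tcp_rot: [180.0, 45.4, 175.2]
wrist_force: [-2.1, 0.3, -0.8]
opening: 0.0003
grasp_force: 1.0
```

>>> {"op": "play_rows", "data": {"targets": [{"grip": 255,"linear": [0.1,0.0,0.0],"delta_rot": [0.0,0.0,0.0]},{"grip": 255,"linear": [0.2,-0.02,0.0],"delta_rot": [0.0,0.0,0.0]}]}}

```text
time: 29.15
ee_pos: [0.6896, 0.0377, 0.0482]
tcp_rot: [-180.0, 45.4, 175.2]
wrist_force: [-36.9, 2.7, 18.4]
opening: 0.0002
grasp_force: 18.5
```

>>> {"op": "play_rows", "data": {"targets": [{"grip": 255,"linear": [-0.2,0.02,0.0],"delta_rot": [0.0,0.0,0.0]},{"grip": 255,"linear": [-1.0,0.1,0.0],"delta_rot": [0.0,0.0,0.0]},{"grip": 255,"linear": [-4.0,0.3,0.5],"delta_rot": [0.0,0.0,0.0]},{"grip": 255,"linear": [-8.0,0.6,3.0],"delta_rot": [0.0,0.0,0.0]},{"grip": 255,"linear": [-8.0,0.6,7.0],"delta_rot": [0.0,0.14,0.0]},{"grip": 255,"linear": [-8.0,0.6,11.0],"delta_rot": [0.0,0.28,0.0]},{"grip": 255,"linear": [-8.0,0.6,15.0],"delta_rot": [0.0,0.42,0.0]},{"grip": 255,"linear": [-8.0,5.0,17.0],"delta_rot": [0.0,0.56,0.0]},{"grip": 255,"linear": [-8.0,9.5,17.0],"delta_rot": [0.0,0.7,0.0]},{"grip": 255,"linear": [-8.0,14.0,17.0],"delta_rot": [0.0,0.78,0.0]}]}}

```text
time: 30.15
ee_pos: [0.6123, 0.1497, 0.2206]
tcp_rot: [-177.2, 7.0, 176.5]
wrist_force: [1.9, -0.4, 0.5]
opening: -0.0004
grasp_force: 0.0
```

```bash
python3 - <<'E'
from b import *
print(bot.get_obs()['wrist_force'],bot.get_obs()['ee_pos'])
for n in ("top","scene"):
  c=bot.camera(n); W=cloud(c); P=W.reshape(-1,3);P=P[~np.isnan(P[:,0])]
  for lo,hi,nm in ((.01,.075,"panel"),(.133,.153,"slab")):
    Q=P[(P[:,2]>lo)&(P[:,2]<hi)&(abs(P[:,1])<.09)&(P[:,0]>.6)&(P[:,0]<.74)]
    x=Q[:,0]-.085*Q[:,1]; print(n,nm,len(x),np.percentile(x,[5,50,95]).round(4) if len(x) else None)
  Q=P[(P[:,2]>.005)&(P[:,2]<.2)&(abs(P[:,1])<.1)&(P[:,0]>.42)&(P[:,0]<.68)]; print("left in front",len(Q),Q.mean(0) if len(Q) else None)
  for t in ("medium","wash_bottle","cork_ring","dish","spatula"):
    for d in bot.trace(c,t)[:3]:
      if d["conf"]>.65:
        p=W[d["pixels"]];p=p[~np.isnan(p[:,0])]; print(t,np.round(np.median(p,0),3))
w=bot.camera("wrist"); W=cloud(w).reshape(-1,3); W=W[~np.isnan(W[:,0])]
Q=W[(W[:,2]>.02)&(W[:,2]<.125)&(W[:,0]>.6)&(W[:,0]<.9)&(abs(W[:,1])<.1)]; print(len(Q),np.percentile(Q[:,0]-.085*Q[:,1],[2,50]) if len(Q) else "")
E
```

```text
[ 1.85638982 -0.41471226  0.48405745] [0.61227486 0.14965784 0.22061722]
top panel 573 [0.688  0.6906 0.7158]
top slab 323 [0.6889 0.7017 0.736 ]
left in front 610 [ 0.55424684 -0.00794771  0.00663589]
medium [ 0.353 -0.024  0.006]
wash_bottle [ 0.698 -0.349  0.114]
dish [ 0.639 -0.259  0.012]
spatula [0.401 0.528 0.005]
scene panel 0 None
scene slab 109 [0.6921 0.7195 0.7385]
left in front 70 [ 5.11126852e-01 -4.50650242e-04  5.74925126e-03]
medium [ 0.374 -0.033  0.037]
medium [0.364 0.191 0.034]
medium [ 0.73  -0.374  0.105]
wash_bottle [ 0.729 -0.374  0.107]
dish [ 0.632 -0.252  0.011]
spatula [0.424 0.544 0.003]
12078 [0.68816274 0.69041942]
```

```bash
python3 -c "
from workcell import bot
print(bot.job_done())"
```

```text
the job is handed in; nothing more can be done
None
```

The blue dipper is nested in the white one and the orange in the blue, the tray is fully home and flush with the riser edge, and the job is handed in at about 30 s; I did not look at the set again under the slab or recheck the cork ring.

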